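# Turn the fume extractor up by three clicks

## Task

The glue fumes are not clearing: turn the fan speed knob on top of the bench fume extractor up by exactly three clicks, clockwise seen from above, from where it stands now, and let go of it there. Leave the small round timer knob beside it as it is set.

Things in the scene. Friction and masses are not known exactly. Their poses are not given: they have to be found in the camera images.
- fan_knob (a joint): Angle of the fan speed knob, rad; grows clockwise seen from above, about the vertical. Seven click positions 24 degrees (0.419 rad) apart, a black tick at each: 0 (lowest speed, stop) to 2.513 (highest, stop). It starts at rest in one of the lowest three. Each click takes about 0.1 N m to pass; released, it settles into the nearest position.
- fan_knob_grip (a point): Height to grip the fan speed knob, on its axis, 30 mm above the extractor's top. The larger black knob: a 52 mm disc 8 mm high, across it an upright straight bar 48 mm long, 14 mm thick, whose top is 14 mm above this point. Turns with the knob: x along the bar to its pointer end, y across the bar, z up. Knob axes are 120 mm apart; either knob may be the left one.
- fan_pointer (a point): Pointer tip of the fan speed knob: top of the bar at its white-lined end, 24 mm from the axis; one click moves it 10 mm, three clicks 28 mm. Both knobs stand on the flat top of the fume extractor, a grey metal case 150 x 210 x 110 mm high with a round fan guard in front, which does not move.
- timer_pointer (a point): Pointer tip of the timer knob, the other control on the extractor's top: a low round fluted black knob, 32 mm across and 20 mm high, on a 52 mm aluminium plate. The point is on its top, 11.5 mm from its axis, and turns with it. Light friction, no clicks; not to be turned.

How it is judged:
By the outcome, as a careful person would: the job done as asked, in the order asked, and still so for the second after the job is handed in, with the robot touching nothing.
It also fails if it takes over 35 s, if anything falls off the work surface, if the arm or the gripper's body presses on something with over 40 N, if the wrist force passes 120 N, or if a joint passes its speed limit or range.

## Robot

A 6-joint arm with a two-finger parallel gripper is mounted at the origin on a cart in front of the work surface, level with it; the furniture and walls round the work are solid. World frame = base frame: x ahead of the robot, y to its left, z up, the work surface at z = 0. Lengths are in mm, angles in degrees, forces in N, time in s.
With the tool pointing down it reaches from about 325 to 925 mm from the base axis. Payload 3.1 kg.
Tool frame: the origin (TCP) lies at the very end of the fingers, on their centre line; the grasp point (between the pads) lies grasp_offset behind it (grasp_offset is the distance from the TCP to the grasp point, in mm); z points along the fingers, y is the line along which they close (so a half turn about z gives the same grasp; the last joint's range is limited). The gripper opens to 85 mm and grips with 20 to 120 N. Pads are 22 mm wide; open, the fingers measure 114 mm over their backs; the gripper's body (76 mm by 85 mm) begins 54 mm behind the grasp point. The pads swing forward as they close: fully open they stand 13 mm farther back than shut.
Start: joints at [65.248, 12.427, 92.441, -0, 75.132, -6.429], TCP at [196.467, 593.33, 231.3] pointing down, gripper open.
Joint ranges: [-157.48, 157.48], [-44.54, 120.13], [17.64, 146.25], [-64.5, 244.5], [7.68, 150.69], [-147.95, 147.95]. Speed limits (degrees/s): [159.86, 159.86, 180, 180, 180, 180].

## Interface

Orientations are given as [roll, pitch, yaw] about the fixed x, y, z axes, in that order (R = Rz(yaw) Ry(pitch) Rx(roll)).
In Python, from station import * gives the robot as it stands. Calls block until the motion is done:
- goto(position, orientation): joint-space move of the TCP to a pose.
- move_l(position, attitude=None, speed=150): straight line of the TCP; attitude=None keeps the orientation; speed is the mean speed in mm/s.
- move_j(angles): joint-space move.
- grip(opening, squeeze=None): finger opening in mm; squeeze is the grip in N (None keeps the last); returns when the fingers have stopped.
- wait(seconds).
- solve_ik(position, orientation): joint angles nearest the present ones, or None.
- get_obs(): the state.
- get_image(name): name is "side" or "top" or "wrist"; returns the picture (420x560x3 uint8, red, green, blue); there is no depth.
- get_calibration(name): a dict with "fx", "fy", "cx", "cy" (pixels), "R" (3x3) and "t" (3): a world point X has camera coordinates R X + t; the wrist camera has in their place "mount" (4x4, takes a point from camera to tool coordinates, whose origin is the TCP and whose axes are the flange's). Camera axes: x right, y down, z forward; pixel columns grow to the right and rows downward; lengths in mm; the calibration is good to about 2 mm. A picture is of the moment at which its call begins: read the wrist's pose just before it. get_calibration takes no time and is no camera call.
A pose or a line that the arm cannot do raises Unreachable and nothing moves.
- sign_off(): hands the job in; it is judged then, once.
Trained networks look in the newest picture that a camera, given by its name, has taken for a name from the list of things; names that differ only in an ending like _2 or _b are one class to them, and where a whole thing is asked for, a point or a joint stands for the part that bears it (a point fixed in the world has none). Each returns a list of dicts, best first, with "score" (0 to 1); they miss things now and then, are a little off and sometimes report something else, mostly with a low value. They report only what shows in the picture. A call takes as long as a camera call.
- spot_in(name, camera): "extent" ([centre column, centre row, width, height] in pixels, round what is visible of it).
- regions_of(name, camera): "region" (420x560 bool, what is visible of it) and "extent" ([centre column, centre row, width, height] in pixels, round what is visible of it).
The state is a dict: "t": time; "joint_pos": joint angles; "qvel": joint speeds; "effort": joint torques, N m; "tcp_pos": TCP position; "ee_rot": TCP orientation; "wrist_force": force on the tool from outside, world axes, zero at the start; "moment": the same for the moment, N m; "grip_width": finger opening in mm; "grip_force": force on a finger pad.
Only numpy, scipy, OpenCV 4.12 (cv2) and the standard library are available. Lean on these libraries where they do the work, as an engineer would, in place of code of your own. Each camera call takes 0.05 s, during which the arm holds its last target. There are 200 camera calls.

## Working session

There is one attempt and no reset: what is moved stays moved. The work goes in short steps, each a Python script; the robot and the scene stay as the last script left them, time stands still between calls to the robot, and variables do not carry over. Pictures are saved under pics/ and viewed, at most 10 in all, crops included, and the job is handed in when it is done.

```bash
mkdir -p pics; ls
python3 - <<'E'
from station import *
import cv2,numpy as np
o=get_obs();print(o['t'],o['tcp_pos'],o['ee_rot'],o['grip_width'])
try: print(grasp_offset)
except Exception as e: print(e)
ims=[]
for c in ['side','top','wrist']:
    im=get_image(c);ims.append(im)
    k=get_calibration(c);print(c,k)
    for n in ['fan_knob','timer_pointer','fan_pointer','fan_knob_grip']:
        print(n,[(round(d['score'],2),np.round(d['extent'],1).tolist()) for d in spot_in(n,c)[:3]])
cv2.imwrite('pics/top.png',ims[1][:,:,::-1]);cv2.imwrite('pics/side.png',ims[0][:,:,::-1])
E
```

```text
pics
0.0 [196.1256564  592.56441374 229.9631088 ] [-1.79862602e+02 -1.44885089e-02  1.61678457e+02] 84.95931074936915
18.700000000000003
side {'fx': 380.78901984503057, 'fy': 380.78901984503057, 'cx': 280.13320477056817, 'cy': 207.21889697725706, 'R': array([[ 0.98524391, -0.17031394,  0.01695894],
       [-0.10287214, -0.66844946, -0.73660888],
       [ 0.13679095,  0.72399481, -0.67610632]]), 't': array([-519.26677491,  252.98106496,  834.01526821])}
fan_knob [(0.81, [264.8, 226.9, 19.6, 27.8])]
timer_pointer [(0.7, [270.5, 267.8, 16.0, 18.8])]
fan_pointer [(0.95, [268.2, 225.7, 20.1, 22.7])]
fan_knob_grip [(0.75, [263.9, 223.7, 23.9, 23.7])]
top {'fx': 417.4565878122536, 'fy': 417.4565878122536, 'cx': 277.3965440677188, 'cy': 213.0265531756046, 'R': array([[ 4.74014963e-03, -9.99279131e-01, -3.76662960e-02],
       [-9.90294318e-01,  5.41302685e-04, -1.38985148e-01],
       [ 1.38905347e-01,  3.79595293e-02, -9.89577879e-01]]), 't': array([109.57037218, 578.97358381, 936.15707491])}
fan_knob [(0.97, [282.4, 242.9, 28.1, 27.9])]
timer_pointer [(0.68, [334.0, 246.1, 17.4, 13.3])]
fan_pointer [(0.65, [282.5, 244.4, 26.0, 24.9])]
fan_knob_grip [(0.83, [282.1, 243.4, 24.5, 23.4])]
wrist {'fx': 303.9439516433192, 'fy': 303.9439516433192, 'cx': 283.8803577811542, 'cy': 205.44346606357024, 'mount': array([[-2.25476564e-04, -9.51511240e-01, -3.07613897e-01,
         7.81012591e+01],
       [ 9.99999662e-01, -4.57884312e-04,  6.83342278e-04,
         2.85811088e-02],
       [-7.91059435e-04, -3.07613639e-01,  9.51511021e-01,
        -1.42526349e+02],
       [ 0.00000000e+00,  0.00000000e+00,  0.00000000e+00,
         1.00000000e+00]])}
fan_knob []
timer_pointer []
fan_pointer []
fan_knob_grip []
```

```bash
cat > h.py <<'E'
from station import *
import cv2,numpy as np
def ray(k,u,v,z):
    R,t=np.array(k['R']),np.array(k['t']); c=-R.T@t
    d=R.T@np.array([(u-k['cx'])/k['fx'],(v-k['cy'])/k['fy'],1]); return c+d*(z-c[2])/d[2]
def wcal():
    from scipy.spatial.transform import Rotation as Ro
    o=get_obs();k=dict(get_calibration('wrist'));T=np.eye(4);T[:3,:3]=Ro.from_euler('xyz',o['ee_rot'],degrees=True).as_matrix();T[:3,3]=o['tcp_pos']
    M=np.linalg.inv(T@k['mount']);k['R']=M[:3,:3];k['t']=M[:3,3];return k
E
python3 - <<'E'
from h import *
kt=get_calibration('top');ks=get_calibration('side')
print(ray(kt,282.4,242.9,125),ray(kt,334,246.1,128),ray(ks,264.8,226.9,130),ray(ks,270.5,267.8,130))
a=cv2.imread('pics/top.png')[190:300,230:380];b=cv2.imread('pics/side.png')[190:300,210:330]
cv2.imwrite('pics/c1.png',np.hstack([cv2.resize(a,(450,330),interpolation=2),cv2.resize(b,(345,330),interpolation=2)]))
E
```

```text
[503.13202567  96.69727814 125.        ] [496.43517345 -11.95475846 128.        ] [504.32331911  89.55224313 130.        ] [499.22831159 -30.24686893 130.        ]
```

View pics/c1.png

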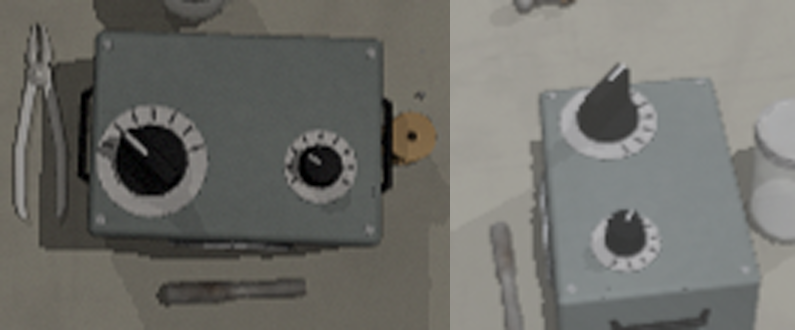

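View pics/top.png

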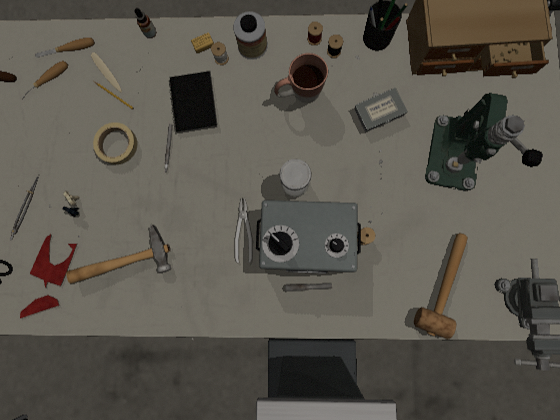

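The top view shows the case with the fan knob on the left (about (280.5, 243)), its pointer towards the upper left, and the timer on the right (about (336, 245)). In world terms the bar points at about +45°. Next is a closer look with the wrist camera.

Run:
```python
from h import *
goto([500,97,250],[180,0,45])
wait(.2)
k=wcal();im=get_image('wrist');cv2.imwrite('pics/w1.png',im[:,:,::-1])
for n in ['fan_knob','fan_pointer','timer_pointer']:
    for d in regions_of(n,'wrist')[:2]:
        r=d['region'];ys,xs=np.nonzero(r)
        print(n,round(d['score'],2),np.round(d['extent'],1),r.sum(),ray(k,d['extent'][0],d['extent'][1],130))
print(get_obs()['t'],get_obs()['joint_pos'])
np.savez('w1.npz',R=k['R'],t=k['t'])
```

```text
fan_knob 0.89 [281.9 193.6  54.7  67.5] 2496 [503.09243073 102.56634317 130.        ]
fan_pointer 0.82 [281.4 193.8  53.7  61.7] 2518 [502.64359513 102.75146837 130.        ]
timer_pointer 0.58 [361.8 274.4  26.7  30.9] 652 [500.37646732 -10.63411131 130.        ]
3.2417 [ 3.10739487e+00 -2.77039239e+00  1.06704609e+02  6.99615414e-04
  7.60673721e+01  4.80764464e+01]
```

View pics/w1.png

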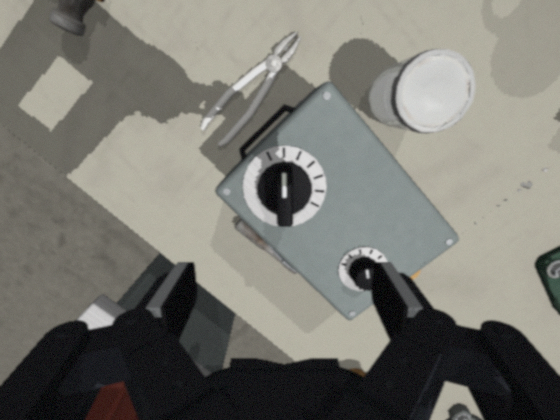

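Run:
```python
from h import *
a=cv2.imread('pics/w1.png')[140:235,235:335]
cv2.imwrite('pics/c2.png',cv2.resize(a,None,fx=6,fy=6,interpolation=2))
k=dict(get_calibration('wrist'),**np.load('w1.npz'))
# rectified top-down at z=118.5 (dial plate/disc) and z=154 (bar top), 0.25mm/px, up=+x, left=+y
for z in (111,154):
    c=np.array([502,100]);g=np.mgrid[0:360,0:360]
    X=np.stack([c[0]-(g[0]-180)*.25,c[1]-(g[1]-180)*.25,np.full((360,360),z)],-1)@k['R'].T+k['t']
    r=cv2.remap(cv2.imread('pics/w1.png'),(k['fx']*X[...,0]/X[...,2]+k['cx']).astype('f4'),(k['fy']*X[...,1]/X[...,2]+k['cy']).astype('f4'),2)
    for i in range(0,360,40): r[i,:4]=255
    globals()[f'r{z}']=r
cv2.imwrite('pics/c3.png',np.hstack([r111,r154]))
```

```text
(no output)
```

View pics/c3.png

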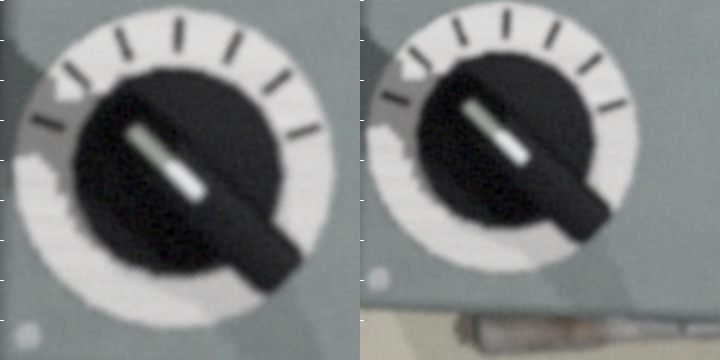

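The rectified view shows seven ticks at −70…+74° from "up" (+x) in 24° steps. The bar is at −45°, so it stands on the second position (tick 1), and the target is tick 4 (+26°, world yaw −26°). The axis is at about (505.5, 102).

Run:
```python
from h import *
def s(m):
    o=get_obs();print(m,round(o['t'],2),np.round(o['tcp_pos'],1),np.round(o['ee_rot'],1),np.round(o['wrist_force'],1),np.round(o['moment'],2),round(o['grip_width'],1),round(o['grip_force'],1))
P=[505.5,102]
goto(P+[190],[180,0,46]);s('above')
move_l(P+[124.5],speed=80);s('down')
grip(0,30);s('grip')
```

```text
above 3.59 [504.  101.9 188.5] [-179.8    0.2   46. ] [ 0.4 -0.8  1.5] [-0.07 -0.02 -0.02] 85.6 0.0
down 4.56 [506. 102. 125.] [180.  -0.  46.] [ 1.2  0.4 -0.4] [-0.01  0.01 -0.04] 85.3 0.0
grip 5.21 [505.1 102.4 124.8] [-179.9    0.    46. ] [-3.4  1.9  3. ] [ 0.27  0.37 -0.03] 13.8 31.8
```

Gripped at 13.8 mm, which matches the bar thickness, with small side forces. Now the turn.

Run:
```python
from h import *
def s(m):
    o=get_obs();print(m,round(o['t'],2),np.round(o['tcp_pos'],1),np.round(o['ee_rot'],1),np.round(o['wrist_force'],1),np.round(o['moment'],2),round(o['grip_width'],1),round(o['grip_force'],1))
for y in (34,22,10,-2,-14,-26):
    goto([505.5,102,124.5],[180,0,y]);s(y)
wait(.2);grip(85);s('open');wait(.2)
move_l([505.5,102,190],speed=100)
goto([500,97,250],[180,0,-26]);wait(.3)
k=wcal();im=get_image('wrist')
kk=get_calibration('wrist')
def rect(c,z):
    c=np.array(c);g=np.mgrid[0:360,0:360]
    X=np.stack([c[0]-(g[0]-180)*.25,c[1]-(g[1]-180)*.25,np.full((360,360),z)],-1)@k['R'].T+k['t']
    return cv2.remap(im[:,:,::-1].copy(),(kk['fx']*X[...,0]/X[...,2]+kk['cx']).astype('f4'),(kk['fy']*X[...,1]/X[...,2]+kk['cy']).astype('f4'),2)
cv2.imwrite('pics/c4.png',np.hstack([rect([505,101],111),rect([505,101],154)]))
get_image('top');cv2.imwrite('pics/t4.png',cv2.resize(get_image('side')[190:300,210:330,::-1],(600,550),interpolation=2))
s('end')
```

```text
34 5.53 [505.3 102.3 124.7] [-180.     0.    34.2] [-3.   1.9  3.9] [ 0.23  0.46 -0.  ] 13.8 31.9
22 5.84 [505.4 102.1 124.7] [-180.     0.    22.3] [-3.5  1.5  4.1] [0.2  0.51 0.02] 13.7 32.0
10 6.16 [505.4 101.9 124.7] [180.    0.   10.3] [-3.4  0.6  5.3] [0.14 0.54 0.03] 13.8 32.1
-2 6.47 [505.4 101.7 124.7] [180.    0.   -1.7] [-3.3  1.1  5.1] [-0.03  0.58  0.  ] 13.7 32.1
-14 6.79 [505.4 101.5 124.8] [179.9   0.  -13.7] [-2.7 -1.   5.2] [-0.05  0.54 -0.03] 13.4 32.1
-26 7.11 [505.3 101.3 124.7] [179.9   0.  -25.7] [-2.9 -1.1  5.3] [-0.11  0.65 -0.03] 13.5 32.1
open 8.0 [505.5 102.  124.5] [-180.   -0.  -26.] [-0.2 -0.2 -0.9] [ 0.03  0.04 -0.01] 85.1 0.0
end 9.81 [499.6  97.  249.1] [ 1.8e+02  1.0e-01 -2.6e+01] [-0.3 -0.6  0.2] [-0.   -0.   -0.05] 84.7 0.0
```

View pics/c4.png

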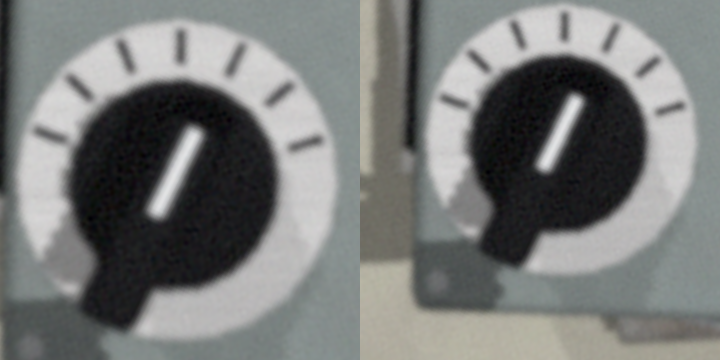

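The pointer is now at about +25° (white line from (543,170) to (577,97)). That is on the fifth tick at +26°, three clicks up from −46°. The arm is clear and the timer was not touched.

```bash
python3 -c "
from station import *
print(sign_off())"
```

```text
the job is handed in; nothing more can be done
None
```

I turned the fan speed knob up exactly three clicks clockwise, from the second to the fifth position, and let go of it there; I never touched the timer knob, and the job is handed in.

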